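# Fit the sample carousel on the sampler's keyed drive spindle

### The job

Load the sample carousel into the bench sampler: lift it off its blue stand by the orange handle, lower it over the upright drive spindle, and with light downward pressure turn it gently until its keyway drops over the spindle's drive key and it sits fully home and level. Never force it down or twist it hard against the key; then let go of it, and leave everything else on the bench and on the sampler where it stands.

Things in the scene. Friction and masses are not known exactly. Their poses are not given: they have to be found in the camera images.
- sampler: the fixed cream bench sampler: a box 280 (its x) x 260 (its y) x 70 mm high, on top a round grey drip tray 184 mm across with a 10 mm rim. Origin: centre of its underside, on the bench; z up; its front panel looks along its -x. The drive spindle stands upright on the origin's vertical line. A probe arm in the rear left corner (+x, +y), 155 mm high, stays 100 mm off the spindle axis
- seat (a point): centre of the flat top of the spindle's flange (52 mm across), 81 mm above the bench: the seat for the carousel's hub. Axes as the sampler's (they do not tell where the key points). More than 40 N between carousel and sampler, from above or against the key, damages the drive; the motor holds the spindle, which does not turn along with the carousel
- shaft_top (a point): centre of the tip of the spindle's steel shaft, 40 mm above the seat. The shaft is 28 mm in diameter; its top 6 mm taper to 20 mm
- home_mark (a point): middle of the red home mark on the sampler's deck, 112 mm from the spindle axis along the sampler's -x. The brass drive key at the foot of the shaft (6 mm wide, 8 mm high above the seat, reaching 20 mm from the axis) always parks short of this mark: seen from above it points 10 to 75 degrees clockwise of the mark, differently each time; its direction is not measured
- stand: the fixed blue loading stand: a round foot 124 mm across and a pillar 56 mm across, 45 mm high, on whose flat top the carousel's hub rests, centred by a plain pin 20 mm thick and 14 mm high. Origin: centre of its underside
- carousel: the loose sample carousel, about 0.45 kg: a black disc 150 mm across with 16 small sample cups, on a grey hub 54 mm across, an orange bar handle on top. Origin: centre of the hub's lower face, on the axis; z up along the axis. Above the hub's lower face the disc lies at 22 to 27 mm, the cups at 8 to 35 mm; the hub rises to 50 mm, the handle from there to 90 mm
- handle (a point): centre of the carousel's orange bar handle, 70 mm above the hub's lower face on the axis: a bar 60 mm long along the carousel's x, 12 mm thick along its y and 40 mm high, to be pinched across its thickness. Axes as the carousel's
- hub (a point): centre of the carousel hub's lower face. Seated, it lies at the seat; resting on the key's top, 8 mm above it. The bore, open below, is 29.5 mm in diameter and 44 mm deep; its keyway, 7.5 mm wide, reaching 21.5 mm from the axis, along the whole bore, lies towards the carousel's +x: under the red stripe on the disc, the red cup and the red end of the handle
- wash_bottle: small white bottle, 30 mm across and 60 mm high, standing on the sampler's deck in the rear right corner; to be left alone. Origin: centre of its underside
- control_vial: small glass vial, 22 mm across and 36 mm high, on the bench between the sampler and the stand; to be left alone. Origin: centre of its underside
- tube_rack: blue rack of capped tubes, 60 x 200 x 88 mm high, at the back; to be left alone. Origin: centre of its underside
- dust_cover: ivory dust cover, a disc 170 mm across lying on the bench at the left; to be left alone. Origin: centre of its underside
- pipette: pipette, 240 mm long, lying on the bench at the right; to be left alone. Origin: on its underside, near its middle
- cup_tray: clear open tray 100 x 80 x 30 mm at the left; to be left alone. Origin: centre of its underside
Mind the look-alikes: they are no part of the job. Leave any green, purple or yellow look-alike of the carousel alone.

How it is judged:
On the way, in this order (a step that is already met when the one before it is completed fails the run):
1. the carousel's hub is on the spindle, still above its seat (horizontal distance between hub and seat below 0.005 m and z of hub in the frame of seat between 0.0045 and 0.036 m), for 0.1 s.
2. the keyway has dropped over the key: the hub is down on its seat (horizontal distance between hub and seat below 0.003 m and z of hub in the frame of seat below 0.0025 m and angle between carousel's own z axis and vertical below 0.04 rad), for 0.2 s.
At the end, for the whole second after the job is handed in: the carousel sits level (within 2 degrees) and still on the spindle, its hub's lower face within 2.5 mm of the seat and within 3 mm of the spindle axis, which is only possible with the key in the keyway; it is released and all bystanders stand where they were (all of step 2 and z of hub in the frame of seat above -0.003 m and linear speed of carousel below 0.02 m/s); the robot touches nothing.
It fails at once if the carousel is forced against the sampler or its key with more than 40 N (contact force between carousel and sampler above 40 N).
It fails at once if a bystander is pushed away or tipped over (distance of any of wash_bottle, control_vial, tube_rack, dust_cover, pipette, cup_tray from where it was at the start of the episode above 0.02 m or angle between any of wash_bottle, control_vial, tube_rack's own z axis and vertical above 0.5 rad).
It also fails if it takes over 69 s, if anything falls off the work surface, if the arm or the gripper's body presses on something with over 40 N, if the wrist force passes 120 N, or if a joint passes its speed limit or range.

### The arm

A 6-joint arm with a two-finger parallel gripper is mounted at the origin on the work surface. World frame = base frame: x ahead of the robot, y to its left, z up, the work surface at z = 0. Lengths are in m, angles in rad, forces in N, time in s.
With the tool pointing down it reaches from about 0.425 to 0.95 m from the base axis. Payload 3.5 kg.
Tool frame: the origin (TCP) lies on the centre line of the jaws, within the pads' length; the fingertips stand 14 mm ahead of it and the grasp point (between the pads) lies 5 mm behind it (ctrl.finger_overhang is the distance from the TCP to the fingertips, in m); z points along the fingers, y is the line along which they close (so a half turn about z gives the same grasp; the last joint's range is limited). The gripper opens to 85 mm and grips with 20 to 120 N. Pads are 22 mm wide; open, the fingers measure 114 mm over their backs; the gripper's body (76 mm by 85 mm) begins 54 mm behind the grasp point. The pads swing forward as they close: fully open they stand 13 mm farther back than shut.
Start: joints at [1.019, 0.286, 1.577, -0, 1.279, -0.15], TCP at [0.264, 0.621, 0.245] pointing down, gripper open.
Joint ranges: [-2.77, 2.77], [-0.9, 2.22], [0.21, 2.48], [-1.53, 4.67], [0.24, 2.81], [-2.84, 2.84]. Speed limits (rad/s): [2.79, 2.79, 3.14, 3.14, 3.14, 3.14].

### API

Orientations are given as a unit quaternion [x, y, z, w].
In Python, from plant import ctrl gives the robot as it stands.
- The arm moves only by the tool send_rows, never from a script. Its argument "moves" is text: rows parted by semicolons, each of 7 numbers parted by spaces: the turn, a rotation vector about the tool's x, y, z in units of 360 degrees (1.0 is 360 degrees), then the shift along the tool's x, y, z in units of 20 cm (1.0 is 20 cm), then the gripper's target within -1 to 1 (fully open at 1, half-way at 0, shut at -1). A call has 1 to 12 rows; each row is the pose to reach, as a shift and turn from the pose commanded when the call began, along the tool's axes at that moment, turning the shorter way round; what a row does not reach only later rows make up. A row lasts 1/8 s, in which the tool goes at most 62.5 mm and 10.7 degrees, less where a joint would pass 70% of its speed; a pose out of reach is approached as far as the arm can. A call with a number of a shift or a turn outside -1 to 1 is refused whole. A call with a gripper value outside its range is refused whole. The fingers move at their own pace and stop on an object; "newtons" is the grip in N (left out, the last holds). Time passes only in rows, so rows that repeat a pose let the fingers close. It gives the time, the measured TCP pose, the force, the opening and the grip force at its end, in the units of the state.
- ctrl.get_state(): the state, without advancing time (a new reading comes with each control period).
- ctrl.read_camera(name): name is "scene" or "top"; returns a dict with "image" (400x640x3 uint8, red, green, blue), "fovy" (degrees; the focal length in pixels is half the picture's height over the tangent of half this angle, whatever the lens; pixels are square), "cx", "cy" (the principal point, pixels), "extrinsics" (4x4, takes a point from camera to world coordinates). Camera axes: x right, y up, looking along -z (the intrinsics and any distortion apply to the point x, -y, -z); pixel columns grow to the right and rows downward; lengths in m; the calibration is good to about 2 mm. A picture is of the moment at which its call begins. There is no depth.
- ctrl.sign_off(): hands the job in; it is judged then, once.
The state is a dict: "time": time; "qpos": joint angles; "dq": joint speeds; "joint_efforts": joint torques, N m; "eef_pos": TCP position; "tcp_rot": TCP orientation; "contact_force": force on the tool from outside, world axes, zero at the start; "wrist_torque": the same for the moment, N m; "opening": opening from 0.0 (shut) to 1.0 (fully open); "finger_force": force on a finger pad.
Only numpy, scipy, OpenCV 4.12 (cv2) and the standard library are available. Lean on these libraries where they do the work, as an engineer would, in place of code of your own. Each camera call takes 0.05 s, during which the arm holds its last target. There are 200 camera calls.

## Working session

There is one attempt and no reset: what is moved stays moved. The work goes in short steps, Python scripts to look and compute and a tool call to move; the robot and the scene stay as the last step left them, time stands still between calls to the robot, and variables do not carry over. Pictures are saved under pics/ and viewed, at most 10 in all, crops included, and the job is handed in when it is done.

Besides the shell and the picture viewer there is one more tool, called after "Emit:" as name(argument=value, ...) on one line, values as JSON. send_rows: Moves the arm, as the interface text tells. Its arguments: {"type":"object","properties":{"moves":{"type":"string"},"newtons":{"type":"number"}},"required":["moves"]}

```bash
ls; mkdir -p pics; cat > h.py <<'E'
import numpy as np, cv2
from plant import ctrl
def cam(n):
    c=ctrl.read_camera(n); return c
def f(c): return c["image"].shape[0]/2/np.tan(np.radians(c["fovy"])/2)
def ray(c,u,v):
    d=np.array([(u-c["cx"])/f(c),-(v-c["cy"])/f(c),-1.0]); E=np.array(c["extrinsics"])
    return E[:3,3],E[:3,:3]@d
def onz(c,u,v,z):
    o,d=ray(c,u,v); return o+d*(z-o[2])/d[2]
def proj(c,p):
    E=np.array(c["extrinsics"]); q=E[:3,:3].T@(np.array(p)-E[:3,3]); return c["cx"]+f(c)*q[0]/-q[2], c["cy"]-f(c)*q[1]/-q[2]
def save(c,n,s=1,box=None):
    im=c["image"][...,::-1]
    if box: im=im[box[1]:box[3],box[0]:box[2]]
    cv2.imwrite("pics/"+n,cv2.resize(im,None,fx=s,fy=s,interpolation=cv2.INTER_CUBIC))
E
python3 - <<'E'
from h import *
for n in("scene","top"):
    c=cam(n); save(c,n+"0.png"); print(n,[ (k,v if k!='image' else v.shape) for k,v in c.items()])
print(ctrl.get_state())
E
```

```text
pics
scene [('image', (400, 640, 3)), ('fovy', 48.132240185303885), ('cx', 317.47306001277997), ('cy', 201.0628531215798), ('extrinsics', array([[-0.82460768, -0.3618153 ,  0.43486993,  1.10106547],
       [ 0.56535609, -0.50008408,  0.65596372,  0.82764333],
       [-0.01986618,  0.78676909,  0.61692766,  0.88105939],
       [ 0.        ,  0.        ,  0.        ,  1.        ]]))]
top [('image', (400, 640, 3)), ('fovy', 45.73877570096579), ('cx', 318.9259469651648), ('cy', 199.55467758788697), ('extrinsics', array([[-0.01460878,  0.98791273, -0.15432117,  0.28890356],
       [-0.99982161, -0.01628061, -0.00957515,  0.0152749 ],
       [-0.01197185,  0.15415376,  0.98797434,  1.62864754],
       [ 0.        ,  0.        ,  0.        ,  1.        ]]))]
{'time': 0.1, 'qpos': array([ 1.01898605e+00,  2.87129227e-01,  1.57806279e+00,  7.21422479e-06,
        1.27861580e+00, -1.50040695e-01]), 'dq': array([-0.00111557, -0.00181747, -0.00152582, -0.00152202,  0.00181908,
       -0.00029173]), 'joint_efforts': array([ 2.15026113e-03, -4.07297802e+01, -2.93697238e+01, -5.09543077e-05,
        3.39362698e-03,  1.13539181e-05]), 'eef_pos': array([0.26364597, 0.62075166, 0.24403328]), 'tcp_rot': array([ 1.99537309e-01,  9.79889604e-01, -1.03889054e-03, -3.83991803e-04]), 'contact_force': array([0.76878542, 0.03609928, 0.25029033]), 'wrist_torque': array([ 0.02491658, -0.01847835, -0.04671463]), 'finger_force': 0.0, 'opening': 0.9995717610977284}
```

View pics/scene0.png

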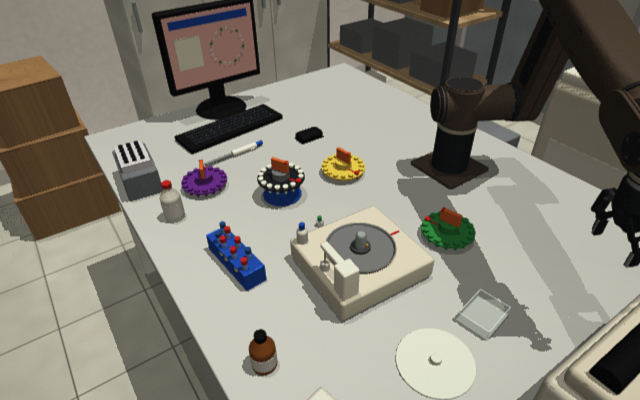

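View pics/top0.png

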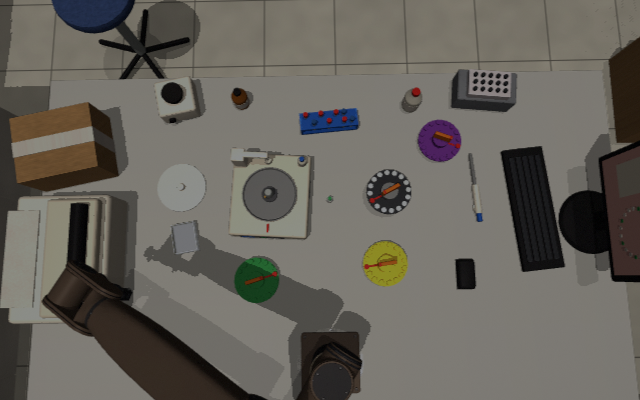

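The scene picture has the black carousel on its blue stand at (281,178) and the sampler at (361,250).

In the top picture, the things that could be taken for the carousel are:
- black on the blue stand (389,192), my choice
- purple (440,141)
- yellow (385,263)
- green (257,280)

The spindle is at about (270,193) and the home mark at (268,228).

```bash
python3 - <<'E'
from h import *
t=cam("top"); s=cam("scene")
a=t["image"][140:250,225:420,::-1]; cv2.imwrite("pics/crop1.png",cv2.resize(a,None,fx=4,fy=4,interpolation=cv2.INTER_CUBIC))
def blob(c,box,lo,hi,lo2=None,hi2=None):
    x0,y0,x1,y1=box; h=cv2.cvtColor(c["image"][y0:y1,x0:x1],cv2.COLOR_RGB2HSV)
    m=cv2.inRange(h,lo,hi)
    n,l,st,ce=cv2.connectedComponentsWithStats(m)
    i=1+np.argmax(st[1:,4]); 
    return ce[i]+[x0,y0],st[i],(l==i).astype(np.uint8)
# orange handle
p,st,m=blob(t,(360,165,418,220),(5,150,80),(16,255,255)); print("orange top",p,st)
print(onz(t,*p,0.135), cv2.minAreaRect(cv2.findNonZero(m)))
p2,st,m=blob(s,(255,150,310,205),(3,150,80),(16,255,255)); print("orange scene",p2,st,onz(s,*p2,.115))
# red pixels near
for c,b in((t,(360,165,418,220)),(t,(255,220,285,240)),(s,(380,222,405,245))):
    p,st,m=blob(c,b,(0,150,80),(4,255,255)); print("red",p,st, onz(c,*p,0.07), onz(c,*p,.115))
# stand: disc ring of white cups
h=cv2.cvtColor(t["image"],cv2.COLOR_RGB2HSV)[160:225,355:422]
m=cv2.inRange(h,(0,0,170),(179,60,255)); 
# tray
g=t["image"]; 
for z in(.07,.08,.121): print(z,onz(t,270,194,z))
for z in (.121,.075): print(proj(s,onz(t,270,194,z)))
E
```

```text
orange top [391.2        188.06153846] [23 18 17 11 65]
[ 0.55556145 -0.20165919  0.135     ] ((30.858489990234375, 23.245283126831055), (3.593757390975952, 18.357301712036133), 60.945396423339844)
orange scene [279.78947368 165.04210526] [ 16   8  18  15 190] [ 0.5534394  -0.20459734  0.115     ]
red [374.08333333 198.77777778] [10 30 12  8 36] [ 0.53195583 -0.15294839  0.07      ] [ 0.52493863 -0.14809158  0.115     ]
red [267.33333333 226.83333333] [12  4  2  8 12] [0.4440217  0.20205118 0.07      ] [0.43954326 0.19665873 0.115     ]
red [394.58333333 232.33333333] [11  9  8  4 12] [0.43856742 0.19865709 0.07      ] [0.4753248  0.23355512 0.115     ]
0.07 [0.55381467 0.19338054 0.07      ]
0.08 [0.55211504 0.19223785 0.08      ]
0.121 [0.5451466 0.1875528 0.121    ]
(np.float64(361.6930979716676), np.float64(231.4652656884702))
(np.float64(359.8710286357948), np.float64(247.08631124191598))
```

View pics/crop1.png

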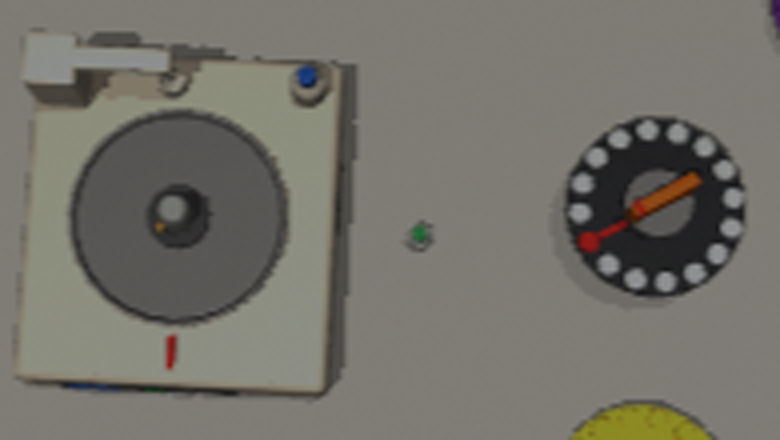

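The crop confirms the black carousel at crop (656,207), with its red cup at (589,242). The brass key shows at crop (160,227), down-left of the shaft, and the home mark is at (171,351).

```bash
cat >> h.py <<'E'
def tri(c1,p1,c2,p2):
    A=[];b=[]
    for c,p in((c1,p1),(c2,p2)):
        o,d=ray(c,*p); d=d/np.linalg.norm(d); M=np.eye(3)-np.outer(d,d); A.append(M); b.append(M@o)
    return np.linalg.lstsq(np.vstack(A),np.hstack(b),rcond=None)[0]
def mask(c,box,lo,hi):
    x0,y0,x1,y1=box; m=np.zeros(c["image"].shape[:2],np.uint8)
    m[y0:y1,x0:x1]=cv2.inRange(cv2.cvtColor(c["image"],cv2.COLOR_RGB2HSV)[y0:y1,x0:x1],lo,hi); return m
def big(m):
    n,l,st,ce=cv2.connectedComponentsWithStats(m); i=1+np.argmax(st[1:,4]); return (l==i).astype(np.uint8),ce[i],st[i,4]
E
python3 - <<'E'
from h import *
t=cam("top"); s=cam("scene")
# carousel disc ellipse in top: dark pixels or bright cups vs bench -> use dark + convex hull
g=t["image"].max(2)
d=np.zeros_like(g); d[160:225,355:422]=(g[160:225,355:422]<60)*255
m,c0,a=big(d); e=cv2.fitEllipse(cv2.convexHull(cv2.findNonZero(m))); print("disc",e,a,onz(t,*e[0],.072))
# cups
w=mask(t,(355,160,422,225),(0,0,150),(179,60,255)); n,l,st,ce=cv2.connectedComponentsWithStats(w)
k=[i for i in range(1,n) if 3<st[i,4]<40]; pts=np.array([ce[i] for i in k],np.float32); print(len(k),[tuple(np.round(p,1)) for p in pts])
if len(k)>5: e=cv2.fitEllipse(pts); C=onz(t,*e[0],.080); print("cups",e,C)
r=mask(t,(362,190,378,215),(0,130,60),(4,255,255)); n,l,st,ce=cv2.connectedComponentsWithStats(r); print(st,ce)
o,po,a=big(mask(t,(360,165,418,220),(5,130,70),(16,255,255)))
ys,xs=np.nonzero(o); P=np.array([onz(t,x,y,.135)[:2] for x,y in zip(xs,ys)]); v=np.linalg.svd(P-P.mean(0))[2][0]; print("handle dir",v,np.degrees(np.arctan2(v[1],v[0])))
# tray
gg=cv2.cvtColor(t["image"],cv2.COLOR_RGB2GRAY); 
d=np.zeros_like(gg); R=gg[150:240,232:310]; print("levels",gg[210,255],gg[230,245],gg[194,285],gg[170,240])
d[150:240,232:310]=((R<115)&(R>40))*255; m,c0,a=big(d); 
cs=max(cv2.findContours(m,cv2.RETR_EXTERNAL,cv2.CHAIN_APPROX_NONE)[0],key=cv2.contourArea)
e=cv2.fitEllipse(cs); print("tray",e,a,onz(t,*e[0],.075))
# key brass
k=mask(t,(255,183,285,206),(10,90,40),(30,255,255)); n,l,st,ce=cv2.connectedComponentsWithStats(k); print("key",st,ce,[onz(t,*q,.088) for q in ce[1:]])
k=mask(s,(340,235,385,262),(10,110,40),(30,255,255)); n,l,st,ce=cv2.connectedComponentsWithStats(k); print("key s",st,ce,[onz(s,*q,.088) for q in ce[1:]])
a1=t["image"][178:210,250:290,::-1]; a2=s["image"][222:262,335:385,::-1]
A=np.hstack([cv2.resize(a1,(400,320),interpolation=cv2.INTER_CUBIC),cv2.resize(a2,(400,320),interpolation=cv2.INTER_CUBIC)]); cv2.imwrite("pics/crop2.png",A)
E
```

```text
disc ((388.3609924316406, 191.501220703125), (43.95669937133789, 44.045379638671875), 133.42918395996094) 858 [ 0.55535079 -0.20094311  0.072     ]
0 []
[[     0      0    640    400 255968]
 [   369    196      9      7     32]] [[319.49334682 199.50002344]
 [372.71875    199.3125    ]]
handle dir [-0.47375895  0.88065456] 118.27857623400246
levels 86 141 87 140
tray ((269.1313781738281, 193.9064483642578), (53.50105667114258, 54.630496978759766), 57.201210021972656) 2328 [0.55332857 0.19570281 0.075     ]
key [[     0      0    640    400 255996]
 [   264    196      2      2      4]] [[319.50085939 199.50004688]
 [264.5        196.5       ]] [array([0.54269937, 0.20946542, 0.088     ])]
key s [[     0      0    640    400 255991]
 [   366    243      3      4      9]] [[319.49834174 199.49841596]
 [366.66666667 244.55555556]] [array([0.54199112, 0.20588553, 0.088     ])]
```

View pics/crop2.png

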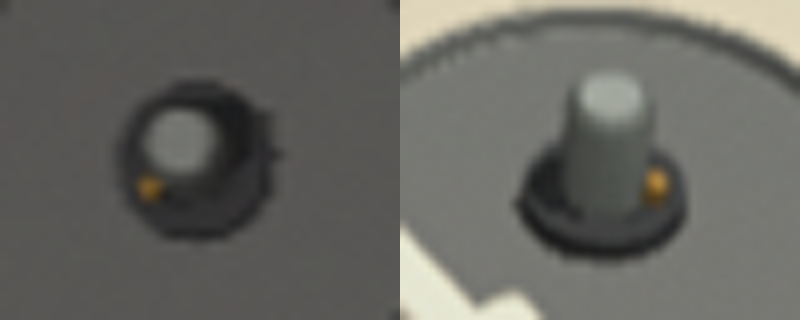

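The close crop shows the shaft tip at top (267.8,191.3) and scene (360.8,233.8). The key is at top (264.5,196.3) and scene (366.6,244.5).

```bash
python3 - <<'E'
from h import *
from scipy.spatial.transform import Rotation as R
t=cam("top"); s=cam("scene")
tip=tri(t,(267.8,191.3),s,(360.8,233.8)); key=tri(t,(264.5,196.4),s,(366.6,244.5))
print("tip",tip,"onz",onz(t,267.8,191.3,.121),onz(s,360.8,233.8,.121),"key",key)
# flange ellipse centre top view (crop: x118..275,y80..242 ->)
print("flange",onz(t,250+19.5-.5,178+16.1-.5,.081))
m=onz(t,267.33,226.83,.07); m2=onz(s,394.58,232.33,.07); M=(m+m2)/2; print("mark",m,m2)
S=(tip+[0.5533,.1957,0])/2
for S in (tip,np.array([.5533,.1957,0]),(onz(t,267.8,191.3,.121)+onz(s,360.8,233.8,.121))/2):
    d=M-S; k=key-S; print(np.hypot(*d[:2]),np.hypot(*k[:2]),np.degrees(np.arctan2(d[1],d[0])),np.degrees(np.arctan2(k[1],k[0])))
rc=onz(t,370.5,200.3,.08); d=rc-[.5553,-.2009,0]; print("red cup",rc,np.hypot(*d[:2]),np.degrees(np.arctan2(d[1],d[0])))
st=ctrl.get_state(); Q=R.from_quat(st["tcp_rot"]).as_matrix(); print(st["eef_pos"],Q)
print("yaw of tool y",np.degrees(np.arctan2(Q[1,1],Q[0,1])), "x",np.degrees(np.arctan2(Q[1,0],Q[0,0])))
E
```

```text
tip [0.55376522 0.19450372 0.12277105] onz [0.55411236 0.19468161 0.121     ] [0.5524533  0.19306004 0.121     ] key [0.54327215 0.20846684 0.09075035]
flange [0.55334469 0.19544363 0.081     ]
mark [0.44403292 0.20206223 0.07      ] [0.43856567 0.19864197 0.07      ]
0.11261788643818324 0.017466349334121098 177.02322320581087 126.92427964825316
0.1120972803439117 0.016234222940450866 177.62151128039815 128.14822234397076
0.1121709355853754 0.01769907539291243 176.68758815568222 124.44427008913945
red cup [ 0.52550703 -0.13989398  0.08      ] 0.06789223388553176 116.0290833178355
[0.26388762 0.6211631  0.24510901] [[-9.20365406e-01  3.91059425e-01 -2.13273774e-04]
 [ 3.91059479e-01  9.20365344e-01 -3.44333890e-04]
 [ 6.16347770e-05 -4.00315732e-04 -9.99999918e-01]]
yaw of tool y 66.97956203105473 x 156.9795606173746
```

Emit:
send_rows(moves="0 0 0 -1 -1 0 1;0 0 0 -1 -1 0 1;0 0 0 -1 -1 0 1;0 0 0 -1 -1 0 1;0 0 0 -1 -1 0 1")

```text
time: 1.02
eef_pos: [0.3705, 0.3566, 0.2455]
tcp_rot: [0.201, 0.98, 0.0, 0.0]
contact_force: [0.6, -0.2, -0.8]
opening: 1.003
finger_force: 0.0
```

Emit:
send_rows(moves="0 0 0 -1 -1 0 1;0 0 0 -1 -1 0 1;0 0 0 -1 -1 0 1;0 0 0 -1 -1 0 1;0 0 0 -1 -1 0 1")

```text
time: 1.65
eef_pos: [0.4765, 0.094, 0.2458]
tcp_rot: [0.201, 0.98, -0.0, 0.001]
contact_force: [0.2, 0.8, 0.8]
opening: 1.003
finger_force: 0.0
```

Emit:
send_rows(moves="0 0 0.111 -0.94 -1 0.1 1;0 0 0.111 -0.94 -1 0.1 1;0 0 0.111 -0.94 -1 0.1 1;0 0 0.111 -0.94 -1 0.1 1;0 0 0.111 -0.94 -1 0.1 1;0 0 0.111 -0.94 -1 0.1 1")

```text
time: 2.4
eef_pos: [0.5705, -0.1621, 0.2249]
tcp_rot: [0.523, 0.852, 0.0, -0.0]
contact_force: [-0.3, 0.3, 0.1]
opening: 0.997
finger_force: 0.0
```

```bash
cat >> h.py <<'E'
from scipy.spatial.transform import Rotation as R
def togo(x,y,z,yaw):
    st=ctrl.get_state(); Q=R.from_quat(st["tcp_rot"]).as_matrix()
    d=Q.T@(np.array([x,y,z])-st["eef_pos"])
    y0=np.degrees(np.arctan2(Q[1,0],Q[0,0])); 
    print("t",st["time"],"pos",st["eef_pos"].round(4),"yaw",y0.round(2),"tilt",np.round(Q[:2,2],4),"op",st["opening"].round(3),"F",st["contact_force"].round(1),"q6",st["qpos"][5].round(2))
    print("togo turn",round(-((yaw-y0+180)%360-180)/360,4),"shift",(d/.2).round(4))
E
python3 -c "
from h import *
togo(.5553,-.2009,.16,117)"
```

```text
Traceback (most recent call last):
  File "h.py", line 32, in togo
    print("t",st["time"],"pos",st["eef_pos"].round(4),"yaw",y0.round(2),"tilt",np.round(Q[:2,2],4),"op",st["opening"].round(3),"F",st["contact_force"].round(1),"q6",st["qpos"][5].round(2))
                                                                                                        ^^^^^^^^^^^^^^^^^^^
AttributeError: 'float' object has no attribute 'round'
```

```bash
sed -i 's/st\["opening"\].round(3)/round(float(st["opening"]),3)/' h.py; python3 -c "
from h import *
togo(.5553,-.2009,.16,117)
s=cam('scene'); save(s,'s1.png',5,(240,110,340,220))"
```

```text
t 2.4 pos [ 0.5705 -0.1621  0.2249] yaw 116.94 tilt [-0.0007  0.0007] op 0.997 F [-0.3  0.3  0.1] q6 -0.92
togo turn -0.0002 shift [-0.1389 -0.1557  0.3247]
```

Emit:
send_rows(moves="0 0 0 -0.14 -0.156 0.1 1;0 0 0 -0.14 -0.156 0.33 1;0 0 0 -0.14 -0.156 0.33 1;0 0 0 -0.14 -0.156 0.33 1")

```text
time: 2.95
eef_pos: [0.5561, -0.1989, 0.1609]
tcp_rot: [0.521, 0.853, 0.0, 0.001]
contact_force: [-0.6, -0.1, 0.3]
opening: 1.001
finger_force: 0.0
```

```bash
python3 -c "
from h import *
togo(.5553,-.2009,.116,117)
s=cam('scene'); t=cam('top')
a=s['image'][120:210,240:320,::-1]; b=t['image'][150:240,350:430,::-1]
cv2.imwrite('pics/c3.png',cv2.resize(np.hstack([a,b]),None,fx=5,fy=5,interpolation=cv2.INTER_CUBIC))"
```

```text
t 2.95 pos [ 0.5561 -0.1989  0.1609] yaw 117.14 tilt [ 0.0015 -0.0006] op 1.001 F [-0.6 -0.1  0.3] q6 -0.99
togo turn 0.0004 shift [-0.0067 -0.0083  0.2246]
```

View pics/c3.png

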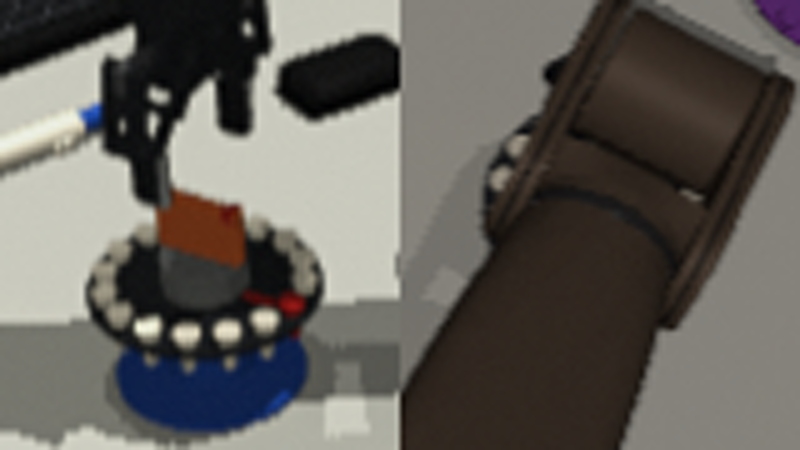

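The fingers straddle the orange handle at crop (200,230), well aligned. I'll lower and close on it.

Emit:
send_rows(moves="0 0 0 -0.007 -0.008 0.225 1;0 0 0 -0.007 -0.008 0.225 1;0 0 0 -0.007 -0.008 0.225 1;0 0 0 -0.007 -0.008 0.225 -1;0 0 0 -0.007 -0.008 0.225 -1;0 0 0 -0.007 -0.008 0.225 -1;0 0 0 -0.007 -0.008 0.225 -1;0 0 0 -0.007 -0.008 0.225 -1;0 0 0 -0.007 -0.008 0.225 -1;0 0 0 -0.007 -0.008 0.225 -1;0 0 0 -0.007 -0.008 0.225 -1;0 0 0 -0.007 -0.008 0.225 -1", newtons=50)

```text
time: 4.55
eef_pos: [0.5545, -0.2021, 0.1144]
tcp_rot: [0.522, 0.853, -0.0, -0.0]
contact_force: [-2.1, -1.4, 1.7]
opening: 0.135
finger_force: 51.6
```

```bash
python3 -c "
from h import *
togo(.5535,.1948,.26,117)
print(ctrl.get_state())"
```

```text
t 4.55 pos [ 0.5545 -0.2021  0.1144] yaw 117.03 tilt [-0.0003 -0.0001] op 0.135 F [-2.1 -1.4  1.7] q6 -0.99
togo turn 0.0001 shift [ 1.7701  0.897  -0.7282]
{'time': 4.55, 'qpos': array([-5.21195871e-01,  2.43364612e-01,  1.88527621e+00, -3.33210489e-04,
        1.01318761e+00, -9.92710225e-01]), 'dq': array([ 0.00099521, -0.00016103, -0.00036055, -0.00117692, -0.00074312,
       -0.00147348]), 'joint_efforts': array([ 7.09185395e-01, -3.43156242e+01, -2.54747343e+01,  2.84430441e-01,
       -3.31811858e-01,  3.26553032e-03]), 'eef_pos': array([ 0.55449523, -0.2020924 ,  0.11441114]), 'tcp_rot': array([ 5.22305926e-01,  8.52758164e-01, -1.44653767e-04, -1.13823247e-04]), 'contact_force': array([-2.10161305, -1.35201201,  1.66121709]), 'wrist_torque': array([-9.56001014e-02,  3.51992418e-01,  2.34917341e-04]), 'finger_force': 51.60557806491852, 'opening': 0.13484017386408165}
```

Gripped. The opening matches the 12 mm bar, and the hub lies 69.4 mm below the TCP. Next is the lift.

Emit:
send_rows(moves="0 0 0 0 0 -0.1 -1;0 0 0 0 0 -0.3 -1;0 0 0 0 0 -0.6 -1;0 0 0 0 0 -0.73 -1;0 0 0 0.2 0.1 -0.73 -1;0 0 0 0.5 0.25 -0.73 -1;0 0 0 0.75 0.38 -0.73 -1;0 0 0 0.95 0.48 -0.73 -1;0 0 0 0.95 0.48 -0.73 -1")

```text
time: 5.68
eef_pos: [0.553, 0.0143, 0.2602]
tcp_rot: [0.52, 0.854, 0.0, -0.001]
contact_force: [-0.2, -0.1, -4.7]
opening: 0.132
finger_force: 50.5
```

```bash
python3 -c "
from h import *
togo(.5535,.1948,.26,117)
print(ctrl.get_state()['finger_force'])
s=cam('scene'); save(s,'c4.png',4,(260,60,440,210))"
```

```text
t 5.675 pos [0.553  0.0143 0.2602] yaw 117.3 tilt [-0.0006  0.0014] op 0.132 F [-0.2 -0.1 -4.7] q6 -0.64
togo turn 0.0008 shift [0.8009 0.4161 0.0024]
50.53810179233551
```

View pics/c4.png

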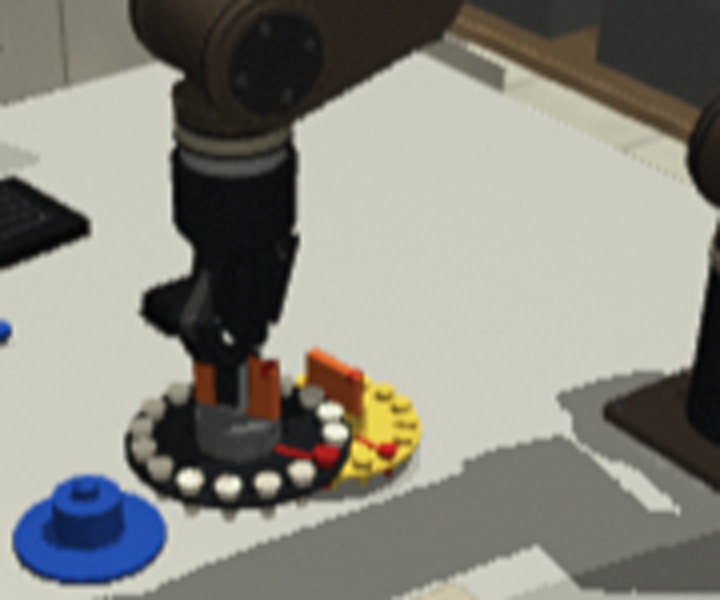

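The carousel hangs level in the grip at crop (235,440), and the stand at (90,530) is empty. Moving over the spindle.

Emit:
send_rows(moves="0 0 0 0.3 0.16 0 -1;0 0 0 0.6 0.31 0 -1;0 0 0 0.75 0.39 0 -1;0 0 0 0.8 0.416 0 -1;0 0 0 0.8 0.416 0 -1;0 0 0 0.8 0.416 0 -1")

```text
time: 6.48
eef_pos: [0.5555, 0.1896, 0.2602]
tcp_rot: [0.523, 0.852, -0.0, 0.0]
contact_force: [-1.3, -0.1, -5.2]
opening: 0.13
finger_force: 50.7
```

```bash
python3 -c "
from h import *
togo(.5535,.1948,.20,117)
st=ctrl.get_state(); s=cam('scene'); 
p=st['eef_pos'].copy(); p[2]-=.0694
print(proj(s,p+[0,0,.022]),proj(s,p+[0,0,.0245]))
g=s['image'].max(2); u,v=map(int,proj(s,p+[0,0,.0245])); d=np.zeros_like(g); d[v-30:v+40,u-60:u+60]=(g[v-30:v+40,u-60:u+60]<50)*255
m,c,a=big(d); h=cv2.convexHull(cv2.findNonZero(m)); print(a,cv2.boundingRect(h))
# fit only lower part of hull
b=np.array([q for q in h[:,0] if q[1]>v-3]); print(len(b))
# expected disc rim projected
th=np.linspace(0,2*np.pi,360)
rim=np.array([proj(s,p+[.075*np.cos(x),.075*np.sin(x),.0245]) for x in th]); print('rim',rim.min(0),rim.max(0))
im=s['image'][:,:,::-1].copy()
im=cv2.resize(im[v-70:v+60,u-80:u+80],None,fx=5,fy=5,interpolation=cv2.INTER_CUBIC)
for q in rim: cv2.circle(im,(int((q[0]-u+80+.5)*5),int((q[1]-v+70+.5)*5)),0,(0,255,0),-1)
cv2.imwrite('pics/c5.png',im)"
```

```text
t 6.475 pos [0.5555 0.1896 0.2602] yaw 116.91 tilt [-0.0003 -0.0008] op 0.13 F [-1.3 -0.1 -5.2] q6 -0.31
togo turn -0.0002 shift [0.0281 0.003  0.3009]
(np.float64(360.4041437312616), np.float64(204.9614429708734)) (np.float64(360.44537303670256), np.float64(204.14121005045092))
647 (329, 187, 63, 38)
15
rim [328.94549351 185.56103557] [392.26449696 224.89693512]
```

View pics/c5.png

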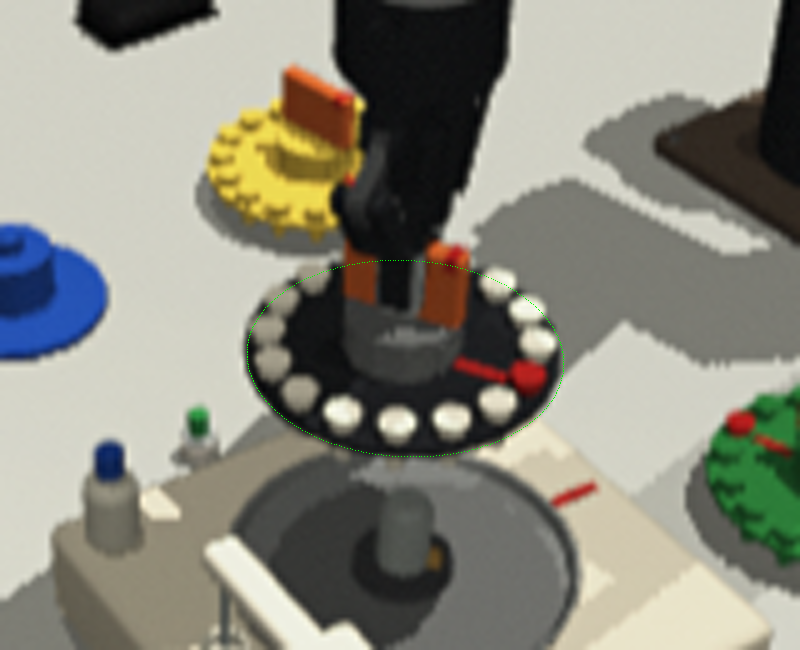

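The rim predicted from the TCP, drawn in green around crop (405,360), falls on the black disc. So the carousel axis is the TCP to about 1 mm. The shaft tip is straight below at crop (407,500). Lowering to just above the tip.

Emit:
send_rows(moves="0 0 0 0.025 0 0.15 -1;0 0 0 0.025 0 0.3 -1;0 0 0 0.025 0 0.3 -1;0 0 0 0.025 0 0.3 -1;0 0 0 0.025 0 0.3 -1")

```text
time: 7.15
eef_pos: [0.5542, 0.1955, 0.2026]
tcp_rot: [0.523, 0.853, 0.001, 0.001]
contact_force: [-0.6, -0.1, -4.6]
opening: 0.129
finger_force: 50.6
```

```bash
python3 -c "
from h import *
togo(.5533,.1940,.186,117)"
```

```text
t 7.15 pos [0.5542 0.1955 0.2026] yaw 116.99 tilt [0.0037 0.0006] op 0.129 F [-0.6 -0.1 -4.6] q6 -0.3
togo turn -0.0 shift [-0.0045 -0.0079  0.0828]
```

Emit:
send_rows(moves="0 0 0 -0.004 -0.006 0 -1;0 0 0 -0.004 -0.006 0.02 -1;0 0 0 -0.004 -0.006 0.04 -1;0 0 0 -0.004 -0.006 0.055 -1;0 0 0 -0.004 -0.006 0.065 -1;0 0 0 -0.004 -0.006 0.075 -1;0 0 0 -0.004 -0.006 0.085 -1;0 0 0 -0.004 -0.006 0.085 -1")

```text
time: 8.15
eef_pos: [0.5521, 0.1944, 0.183]
tcp_rot: [0.522, 0.853, -0.0, -0.0]
contact_force: [-0.8, -0.3, -4.3]
opening: 0.131
finger_force: 50.6
```

```bash
python3 -c "
from h import *
togo(.5533,.1940,.186,117); print(ctrl.get_state()['wrist_torque'])
s=cam('scene');save(s,'c6.png',6,(310,170,420,270))"
```

```text
t 8.15 pos [0.5521 0.1944 0.183 ] yaw 117.02 tilt [-0.0007 -0.0001] op 0.131 F [-0.8 -0.3 -4.3] q6 -0.31
togo turn 0.0 shift [-0.0046  0.0046 -0.0148]
[ 0.03181351  0.15621177 -0.01388742]
```

View pics/c6.png

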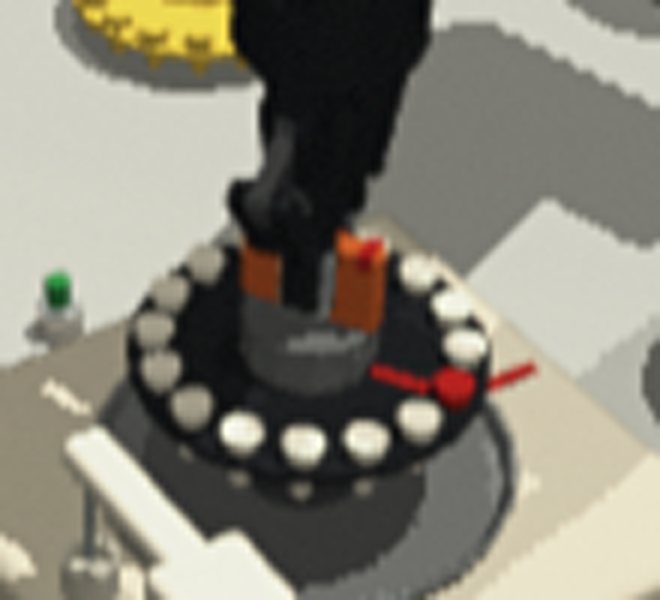

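No contact force with the hub about 7 mm below the shaft tip and the carousel level in the crop at (310,370), so the bore is over the shaft. Lowering on towards the key.

Emit:
send_rows(moves="0 0 0 0 0 0.01 -1;0 0 0 0 0 0.02 -1;0 0 0 0 0 0.03 -1;0 0 0 0 0 0.04 -1;0 0 0 0 0 0.05 -1;0 0 0 0 0 0.06 -1;0 0 0 0 0 0.07 -1;0 0 0 0 0 0.08 -1;0 0 0 0 0 0.09 -1;0 0 0 0 0 0.1 -1;0 0 0 0 0 0.1 -1")

```text
time: 9.57
eef_pos: [0.5521, 0.1944, 0.1629]
tcp_rot: [0.522, 0.853, -0.0, -0.0]
contact_force: [-2.0, -0.1, -5.0]
opening: 0.137
finger_force: 50.6
```

Emit:
send_rows(moves="0 0 0 0 0 0.005 -1;0 0 0 0 0 0.01 -1;0 0 0 0 0 0.015 -1;0 0 0 0 0 0.018 -1;0 0 0 0 0 0.018 -1")

```text
time: 10.2
eef_pos: [0.5521, 0.1944, 0.1596]
tcp_rot: [0.522, 0.853, -0.0, -0.0]
contact_force: [-3.2, 0.2, -3.3]
opening: 0.133
finger_force: 50.8
```

Emit:
send_rows(moves="0 0 0 0 0 0.004 -1;0 0 0 0 0 0.008 -1;0 0 0 0 0 0.008 -1")

```text
time: 10.58
eef_pos: [0.5522, 0.1944, 0.1584]
tcp_rot: [0.522, 0.853, -0.0, -0.0]
contact_force: [-4.4, -0.4, -1.0]
opening: 0.133
finger_force: 51.2
```

Contact is at the expected key-top height, with the side force pointing to -x. I'll ease 0.7 mm to -x, press lightly and turn slowly towards the key.

Emit:
send_rows(moves="0 0 0 0.002 -0.003 0.003 -1;0 0 -0.004 0.002 -0.003 0.005 -1;0 0 -0.008 0.002 -0.003 0.005 -1;0 0 -0.012 0.002 -0.003 0.005 -1;0 0 -0.014 0.002 -0.003 0.005 -1")

```text
time: 11.2
eef_pos: [0.5519, 0.1947, 0.1578]
tcp_rot: [0.484, 0.875, 0.001, 0.0]
contact_force: [-4.3, -0.2, 4.2]
opening: 0.131
finger_force: 52.0
```

Emit:
send_rows(moves="0 0 -0.003 0.001 -0.001 0 -1;0 0 -0.006 0.001 -0.001 0 -1;0 0 -0.008 0.001 -0.001 0 -1;0 0 -0.008 0.001 -0.001 0 -1")

```text
time: 11.7
eef_pos: [0.5512, 0.1943, 0.156]
tcp_rot: [0.462, 0.887, -0.0, -0.0]
contact_force: [-0.3, -0.1, -4.7]
opening: 0.13
finger_force: 50.7
```

```bash
python3 -c "
from h import *
togo(.5533,.1940,.1504,127); print(ctrl.get_state()['wrist_torque'])"
```

```text
t 11.7 pos [0.5512 0.1943 0.156 ] yaw 124.95 tilt [-0.0002 -0.0004] op 0.13 F [-0.3 -0.1 -4.7] q6 -0.44
togo turn -0.0057 shift [-0.0072  0.0078  0.0278]
[-0.02792196 -0.00115268  0.0354425 ]
```

The force fell away and z dropped below the key-top height, so the keyway is on the key at about 125 degrees. Lowering gently.

Emit:
send_rows(moves="0 0 0 0 0 0.004 -1;0 0 0 0 0 0.008 -1;0 0 0 0 0 0.012 -1;0 0 0 0 0 0.016 -1;0 0 0 0 0 0.02 -1;0 0 0 0 0 0.02 -1")

```text
time: 12.45
eef_pos: [0.5512, 0.1945, 0.1531]
tcp_rot: [0.462, 0.887, -0.0, -0.0]
contact_force: [-0.2, 0.4, -3.5]
opening: 0.133
finger_force: 50.7
```

Emit:
send_rows(moves="0 0 0 0 0 0.004 -1;0 0 0 0 0 0.008 -1;0 0 0 0 0 0.008 -1")

```text
time: 12.82
eef_pos: [0.5512, 0.1945, 0.1514]
tcp_rot: [0.462, 0.887, -0.0, -0.0]
contact_force: [-0.2, -0.9, -4.2]
opening: 0.132
finger_force: 50.7
```

Emit:
send_rows(moves="0 0 0 0 0 0.004 -1;0 0 0 0 0 0.008 -1;0 0 0 0 0 0.01 -1;0 0 0 0 0 0.01 -1")

```text
time: 13.32
eef_pos: [0.5515, 0.1945, 0.1505]
tcp_rot: [0.462, 0.887, 0.0, 0.0]
contact_force: [-2.4, -1.3, 2.3]
opening: 0.132
finger_force: 51.7
```

It is seated at 150.5 mm (150.4 expected) with about 7 N on it. Easing off and releasing.

Emit:
send_rows(moves="0 0 0 0 0 -0.004 -1;0 0 0 0 0 -0.004 0;0 0 0 0 0 -0.004 0;0 0 0 0 0 -0.004 0;0 0 0 0 0 -0.004 0;0 0 0 0 0 -0.004 0;0 0 0 0 0 -0.1 0;0 0 0 0 0 -0.3 0;0 0 0 0 0 -0.6 0;0 0 0 0 0 -0.9 0;0 0 0 0 0 -0.9 0")

```text
time: 14.7
eef_pos: [0.5539, 0.1951, 0.3392]
tcp_rot: [0.462, 0.887, 0.005, 0.006]
contact_force: [0.1, -0.4, -0.3]
opening: 0.502
finger_force: 0.0
```

```bash
python3 -c "
from h import *
togo(.5533,.1940,.1504,127)
s=cam('scene')
p=np.array([.5533,.1943,.081]); u,v=map(int,proj(s,p+[0,0,.0245]))
im=cv2.resize(s['image'][v-50:v+50,u-65:u+65,::-1],None,fx=6,fy=6,interpolation=cv2.INTER_CUBIC)
for x in np.linspace(0,6.283,360):
    q=proj(s,p+[.075*np.cos(x),.075*np.sin(x),.0245]); cv2.circle(im,(int((q[0]-u+65.5)*6),int((q[1]-v+50.5)*6)),0,(0,255,0),-1)
cv2.imwrite('pics/c7.png',im)"
```

```text
t 14.7 pos [0.5539 0.1951 0.3392] yaw 124.94 tilt [0.0155 0.0026] op 0.502 F [ 0.1 -0.4 -0.3] q6 -0.44
togo turn -0.0057 shift [ 0.0036 -0.0188  0.9438]
```

View pics/c7.png

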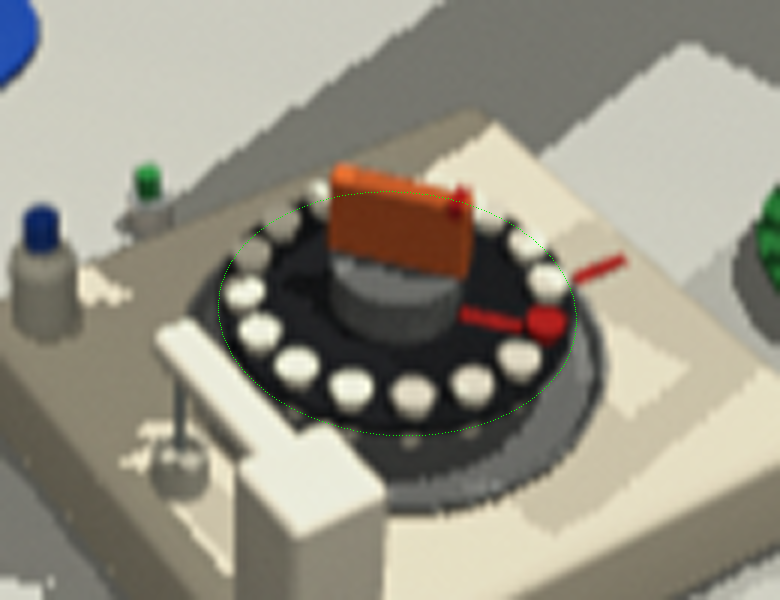

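The rim drawn for the seated pose (around crop (397,313)) matches the level, released disc. The bottle at (42,275), the vial at (148,195) and the probe arm are untouched, so I'm handing in.

```bash
python3 -c "
from plant import ctrl
print(ctrl.sign_off())"
```

```text
the job is handed in; nothing more can be done
None
```

The carousel is seated on the spindle with its keyway over the key, it is level and released, and the job is handed in at 14.7 s; the hand-in gave no verdict back.

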